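# Put the citrus juicer back together

### The job

The citrus juicer's parts are washed and dry: put it back together for the cupboard. Lay the strainer flat in the jug's mouth with its collar up around the drive spindle, set the reamer cone on the spindle and turn it until its slots mesh with the spindle's teeth and it goes fully home, then close the juicer with the clear cover, its flange resting flat all the way round on the jug's rim. Leave the jars, the measuring cup and the colander standing where they are.

Things in the scene. Friction and masses are not known exactly. Their poses are not given: they have to be found in the camera images.
- juicer: Citrus juicer, fixed: round white motor base (134 mm across, 78 mm high) with its clear jug standing on it, the grey drive spindle on its axis. Origin at the centre of its foot on the plank, z up, +x towards the jug's handle, which sticks out to 109 mm from the axis, 85 to 139 mm up.
- jug_mouth (a point): Centre of the jug's mouth, level with the top of its white rim, 142 mm above the plank. Rim 135 mm across outside, mouth 126 mm inside. A ledge (bore 100 mm) 15 mm below this point carries the strainer; the cover's flange rests on the rim.
- spindle_seat (a point): On the spindle's axis, on top of its boss (26 mm across), 153 mm above the plank. Four upright teeth, 6 mm wide, 14 mm high, stand on the boss in a cross, out to 13 mm from the axis, along this point's x and y axes. A round-ended steel pilot 10 mm across rises in the middle to 23 mm above this point. The gears hold the spindle: it turns only above 0.3 N m.
- strainer: White perforated dish 118 mm across, 4 mm thick, rim 7 mm high, with a raised round collar in the middle to hold it by: 42 mm across outside, 34 inside, top 24 mm above the dish's underside. Loose, about 70 g, lies collar up. Origin at the centre of its underside, z up. Seated, it rests on the jug's ledge, 127 mm above the plank, the collar's top 2 mm below spindle_seat.
- cone: White ribbed reamer cone, 62 mm across, 61 high, loose, about 60 g, standing tip up. Side upright to 30 mm height, then domed. Origin at the centre of its lower edge, z up; x and y axes point through the four long ribs (up to the tip; four short ribs between end at 30 mm). Meshed and home, its origin is 20 mm below spindle_seat (2 mm above the dish); unmeshed on the teeth, 6 mm below.
- cone_hub (a point): Underside of the cone's hub, on its axis, 20 mm above its lower edge, inside a hollow skirt 53 mm wide. Here opens the splined socket: a cross of two slots 10 mm wide along the cone's x and y axes (in line with the long ribs). Home, it rests on the spindle's boss at spindle_seat.
- cover: Clear plastic dust cover, loose, about 90 g, standing knob up: dome 123 mm across, white flange 140 mm across, white knob on top 22 mm across, from 70 to 92 mm above the origin. Origin at the centre of the lower edge of its lip (118 mm across, 115 at its edge), which reaches 6 mm below the flange. Closed, the lip is in the jug's mouth and the origin 136 mm above the plank; the cone has room inside.
- jar_beans: Bystander: closed glass jar with white screw lid, 72 mm across, 105 mm high, origin under its centre.
- jar_empty: Bystander: empty open glass jar, 72 mm across, 98 mm high, origin under its centre.
- measuring_cup: Bystander: yellow plastic measuring cup, 82 mm across, 62 mm high, flat handle reaching 101 mm from its centre along its x axis, origin under the cup's centre.
- colander: Bystander: small stainless steel colander, 141 mm across, 63 mm high, a wire loop handle at each end of its x axis reaching 91 mm from the centre, origin under its centre.
Mind the look-alikes: they are no part of the job. Of the things shaped like the strainer, the white one is meant. There is more than one size of the cone; the one meant has the size given above.

How it is judged:
By the outcome, as a careful person would: the job done as asked, in the order asked, and still so for the second after the job is handed in, with the robot touching nothing.
It also fails if it takes over 72 s, if anything falls off the work surface, if the arm or the gripper's body presses on something with over 40 N, if the wrist force passes 120 N, or if a joint passes its speed limit or range.

### The arm

A 7-joint arm with a two-finger parallel gripper is mounted at the origin on the work surface. World frame = base frame: x ahead of the robot, y to its left, z up, the work surface at z = 0. Lengths are in m, angles in degrees, forces in N, time in s.
With the tool pointing down it reaches from about 0.425 to 0.875 m from the base axis. Payload 4.7 kg.
Tool frame: the origin (TCP) lies on the mounting face of the last link; the fingertips stand tcp_to_tips ahead of it and the grasp point (between the pads) lies 164 mm ahead of it (tcp_to_tips is the distance from the TCP to the fingertips, in m); z points along the fingers, y is the line along which they close (so a half turn about z gives the same grasp; the last joint's range is limited). The gripper opens to 87 mm and grips with 3 to 60 N. Pads are 19 mm wide; open, the fingers measure 117 mm over their backs; the gripper's body (75 mm by 190 mm) begins 51 mm behind the grasp point.
Start: joints at [77.985, 18.392, -4.016, 83.108, 1.295, 78.541, -3.26], TCP at [0.144, -0.634, 0.405] pointing down, gripper open.
Joint ranges: [-163.93, 163.93], [-17.29, 119.83], [-79.2, 71.16], [3.27, 140.29], [-89.18, 269.18], [5.43, 117.66], [-154.24, 154.24]. Speed limits (degrees/s): [147.25, 147.25, 180, 180, 180, 180, 180].

### API

Orientations are given as [roll, pitch, yaw] about the fixed x, y, z axes, in that order (R = Rz(yaw) Ry(pitch) Rx(roll)).
In Python, from cell import get_obs, read_camera, sign_off, tcp_to_tips gives the robot as it stands.
- The arm moves only by the tool drive_tool, never from a script. Its argument "rows" is one flat list of numbers, 7 for each row, row after row: the shift along the tool's x, y, z in m, then the turn, a rotation vector about the tool's x, y, z in rad, then the gripper command: -1 is shut, 1 is fully open, values between are in proportion. In form: [tx, ty, tz, rx, ry, rz, fingers, tx, ty, tz, rx, ry, rz, fingers, ...]. A call has 1 to 5 rows; each row shifts and turns the commanded pose from where the row before left it, along the tool's axes as they then stand; what a row does not reach is not made up. A row lasts 1/8 s, in which the tool goes at most 62.5 mm and 10.7 degrees, less where a joint would pass 70% of its speed; a pose out of reach is approached as far as the arm can. A call is refused whole if a number of a shift passes 0.0625 or a number of a turn 0.188, either way. A call with a gripper value outside its range is refused whole. The fingers move at their own pace and stop on an object; "grip_force" is the grip in N (left out, the last holds). Time passes only in rows, so rows that do not move let the fingers close. It gives the time, the measured TCP pose, the force, the opening and the grip force at its end, in the units of the state.
- get_obs(): the state, without advancing time (a new reading comes with each control period).
- read_camera(name): name is "scene" or "top" or "wrist"; returns a dict with "color" (420x560x3 uint8, blue, green, red), "fov_y" (degrees; the focal length in pixels is half the picture's height over the tangent of half this angle, whatever the lens; pixels are square), "cx", "cy" (the principal point, pixels), "cam_to_world" (4x4, takes a point from camera to world coordinates); the wrist camera has in their place "mount" (4x4, takes a point from camera to tool coordinates, whose origin is the TCP and whose axes are the flange's). Camera axes: x right, y up, looking along -z (the intrinsics and any distortion apply to the point x, -y, -z); pixel columns grow to the right and rows downward; lengths in m; the calibration is good to about 2 mm. A picture is of the moment at which its call begins: read the wrist's pose just before it. There is no depth.
- sign_off(): hands the job in; it is judged then, once.
The state is a dict: "time_s": time; "qpos": joint angles; "joint_velocities": joint speeds; "effort": joint torques, N m; "tool_pos": TCP position; "tool_rot": TCP orientation; "force": force on the tool from outside, world axes, zero at the start; "wrist_torque": the same for the moment, N m; "grip_width": finger opening in m; "grasp_force": force on a finger pad.
Only numpy, scipy, OpenCV 4.12 (cv2) and the standard library are available. Lean on these libraries where they do the work, as an engineer would, in place of code of your own. Each camera call takes 0.05 s, during which the arm holds its last target. There are 200 camera calls.

## Working session

There is one attempt and no reset: what is moved stays moved. The work goes in short steps, Python scripts to look and compute and a tool call to move; the robot and the scene stay as the last step left them, time stands still between calls to the robot, and variables do not carry over. Pictures are saved under pics/ and viewed, at most 10 in all, crops included, and the job is handed in when it is done.

Besides the shell and the picture viewer there is one more tool, called after "Request:" as name(argument=value, ...) on one line, values as JSON. drive_tool: Moves the arm, as the interface text tells. Its arguments: {"type":"object","properties":{"rows":{"type":"array","items":{"type":"number"}},"grip_force":{"type":"number"}},"required":["rows"]}

```bash
mkdir -p pics; ls
cat > h.py <<'E'
import numpy as np, cv2
from cell import *
from scipy.spatial.transform import Rotation as R
def tool():
    o=get_obs(); T=np.eye(4); T[:3,3]=o['tool_pos']; T[:3,:3]=R.from_euler('xyz',o['tool_rot'],degrees=True).as_matrix(); return T
def grab(n):
    T=tool(); c=read_camera(n); c['M']=c['cam_to_world'] if 'cam_to_world' in c else T@np.array(c['mount']); c['M']=np.array(c['M']); return c
def foc(c): return c['color'].shape[0]/2/np.tan(np.radians(c['fov_y']/2))
def ray(c,u,v,z):
    f=foc(c); d=c['M'][:3,:3]@np.array([(u-c['cx'])/f,-(v-c['cy'])/f,-1]); o=c['M'][:3,3]; return o+d*(z-o[2])/d[2]
def proj(c,p):
    f=foc(c); q=c['M'][:3,:3].T@(np.array(p)-c['M'][:3,3]); return c['cx']+f*q[0]/-q[2], c['cy']-f*q[1]/-q[2]
E
python3 - <<'E'
from h import *
print(tcp_to_tips, get_obs())
import pickle
for n in ['top','scene']:
    c=grab(n); print({k:v for k,v in c.items() if k!='color'})
    pickle.dump(c,open(n+'.pkl','wb'))
    cv2.imwrite(f'pics/{n}0.png',cv2.resize(c['color'],(800,600),interpolation=cv2.INTER_CUBIC))
E
```

```text
pics
0.1822 {'time_s': 0.0, 'qpos': array([77.98454868, 18.43920533, -4.01491242, 83.17447997,  1.29601991,
       78.54229174, -3.26101468]), 'joint_velocities': array([-0.02039623, -0.12138663, -0.04576974,  0.04806437, -0.11000099,
        0.08592728,  0.05488988]), 'effort': array([ 2.37352006e-04, -4.91281700e+01, -4.03750604e-01, -3.12528634e+01,
       -6.39661867e-02,  4.37075493e-02,  1.71121778e-04]), 'tool_pos': array([ 0.14417687, -0.63359465,  0.40366316]), 'tool_rot': array([-1.79889322e+02,  7.02003645e-03,  1.28237998e+01]), 'force': array([ 0.24187812,  1.12312912, -0.12529513]), 'wrist_torque': array([ 0.02816624,  0.0120252 , -0.05315028]), 'grasp_force': 0.0, 'grip_width': 0.08695199021076609}
{'fov_y': 52.24735914789193, 'cx': 283.26926298754483, 'cy': 214.12017481848275, 'cam_to_world': array([[ 0.01166511,  0.99175623, -0.12760684,  0.30365385],
       [-0.99983772,  0.01332067,  0.01212815, -0.01037449],
       [ 0.01372797,  0.12744466,  0.99175068,  1.31870082],
       [ 0.        ,  0.        ,  0.        ,  1.        ]]), 'M': array([[ 0.01166511,  0.99175623, -0.12760684,  0.30365385],
       [-0.99983772,  0.01332067,  0.01212815, -0.01037449],
       [ 0.01372797,  0.12744466,  0.99175068,  1.31870082],
       [ 0.        ,  0.        ,  0.        ,  1.        ]])}
{'fov_y': 55.617082167876646, 'cx': 279.94356666117926, 'cy': 210.71854327442682, 'cam_to_world': array([[-0.45443414, -0.60172343,  0.65682458,  1.16190511],
       [ 0.89058121, -0.29131215,  0.34928833,  0.34354148],
       [-0.01883398,  0.74368417,  0.66826576,  0.80020211],
       [ 0.        ,  0.        ,  0.        ,  1.        ]]), 'M': array([[-0.45443414, -0.60172343,  0.65682458,  1.16190511],
       [ 0.89058121, -0.29131215,  0.34928833,  0.34354148],
       [-0.01883398,  0.74368417,  0.66826576,  0.80020211],
       [ 0.        ,  0.        ,  0.        ,  1.        ]])}
```

View pics/top0.png

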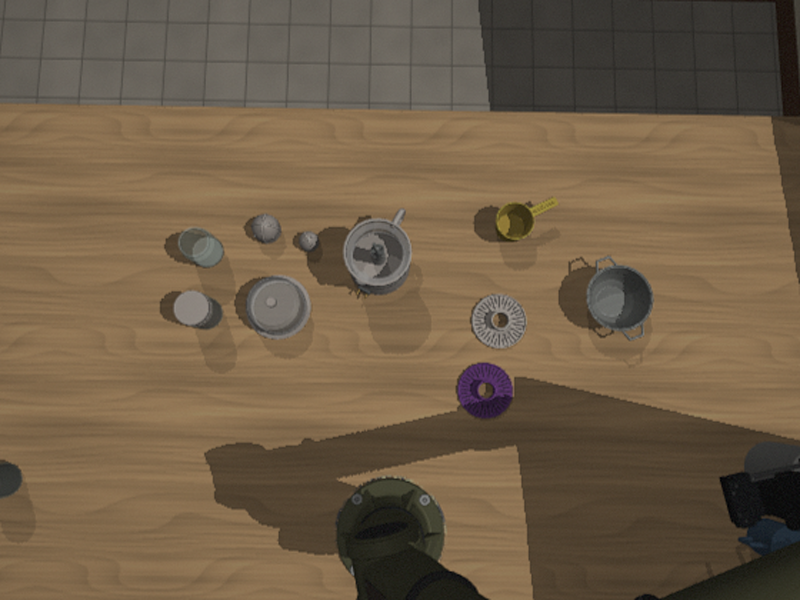

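View pics/scene0.png

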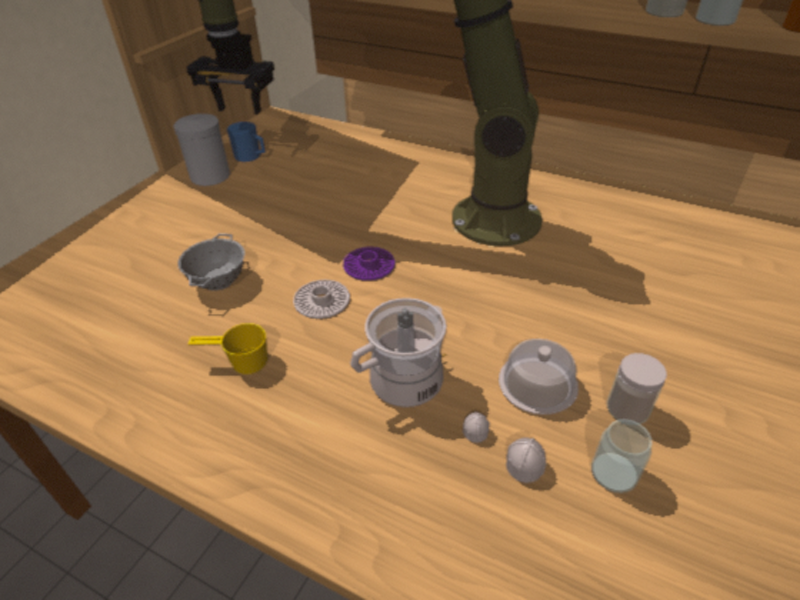

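The top picture (800x600) shows the juicer rim at (377,252), the white strainer at (499,321), the cover knob near (271,301), the big cone at (265,229) and the small look-alike at (308,241). The purple dish at (485,390) is a decoy.

Run:
```python
from h import *
import pickle
c=pickle.load(open('top.pkl','rb'))
for n,u,v,z in [('rim',377,251,.142),('collar',500,320,.024),('strrim',498.5,321.5,.006),('knob',271,301,.092),('flange',279,307,.01),('conetip',265,226,.055),('conebase',266,230,.02),('small',308,241,.03),('handle',402,211,.135),('jarb',193,308,.105),('jare',200,244,.05),('cup',515,222,.062),('col',619,297,.06)]:
    p=ray(c,u*.7,v*.7,z); print(n,p.round(3),np.hypot(*p[:2]).round(3))
w=grab('wrist'); print(w['mount'],w['fov_y'],w['cx'],w['cy'])
```

```text
rim [0.563 0.031 0.142] 0.564
collar [ 0.443 -0.23   0.024] 0.499
strrim [ 0.441 -0.23   0.006] 0.497
knob [0.468 0.244 0.092] 0.528
flange [0.466 0.244 0.01 ] 0.526
conetip [0.632 0.271 0.055] 0.688
conebase [0.633 0.276 0.02 ] 0.69
small [0.607 0.183 0.03 ] 0.634
handle [ 0.646 -0.017  0.135] 0.647
jarb [0.45  0.396 0.105] 0.599
jare [0.593 0.407 0.05 ] 0.719
cup [ 0.647 -0.257  0.062] 0.696
col [ 0.49  -0.473  0.06 ] 0.681
[[ 9.31724942e-05  9.64405719e-01  2.64426927e-01  7.11473888e-02]
 [ 9.99999183e-01 -4.26902221e-04  1.20462212e-03  4.18732334e-04]
 [ 1.27462890e-03  2.64426599e-01 -9.64404972e-01  1.94267551e-02]
 [ 0.00000000e+00  0.00000000e+00  0.00000000e+00  1.00000000e+00]] 59.0416319713806 282.21592182342823 216.7948713758509
```

```bash
cat >> h.py <<'E'
def plan(p,yaw,n):
    T=tool(); d=(np.array(p)-T[:3,3])/n
    Rg=R.from_euler('xyz',[180,0,yaw],degrees=True); R0=R.from_matrix(T[:3,:3])
    rv=(R0.inv()*Rg).as_rotvec(); rv=rv*(1-0) 
    print('from',T[:3,3].round(4),get_obs()['tool_rot'].round(2),'t',get_obs()['time_s'])
    for k in range(n):
        Rk=R0*R.from_rotvec(rv*k/n)
        print(np.r_[Rk.inv().apply(d),rv/n].round(4).tolist())
E
python3 -c "
from h import *
plan([.443,-.23,.30],90,10)"
```

```text
from [ 0.1442 -0.6336  0.4039] [-1.7992e+02  1.0000e-02  1.2820e+01] t 0.15
[0.0381, -0.0327, 0.0104, -0.0001, -0.0001, -0.1347]
[0.0421, -0.0273, 0.0104, -0.0001, -0.0001, -0.1347]
[0.0454, -0.0214, 0.0104, -0.0001, -0.0001, -0.1347]
[0.0479, -0.0151, 0.0104, -0.0001, -0.0001, -0.1347]
[0.0495, -0.0085, 0.0104, -0.0001, -0.0001, -0.1347]
[0.0502, -0.0018, 0.0104, -0.0001, -0.0001, -0.1347]
[0.05, 0.0049, 0.0104, -0.0001, -0.0001, -0.1347]
[0.0489, 0.0116, 0.0104, -0.0001, -0.0001, -0.1347]
[0.0469, 0.0181, 0.0104, -0.0001, -0.0001, -0.1347]
[0.044, 0.0242, 0.0104, -0.0001, -0.0001, -0.1347]
```

Request:
drive_tool(rows=[0.038,-0.033,0.01,0,0,-0.135,1,0.042,-0.027,0.01,0,0,-0.135,1,0.045,-0.021,0.01,0,0,-0.135,1,0.048,-0.015,0.01,0,0,-0.135,1,0.05,-0.009,0.01,0,0,-0.135,1])

```text
time_s: 0.78
tool_pos: [0.2941, -0.4304, 0.3543]
tool_rot: [-180.0, 0.0, 51.7]
force: [1.5, -0.7, 1.0]
grip_width: 0.0869
grasp_force: 0.0
```

Request:
drive_tool(rows=[0.05,-0.002,0.01,0,0,-0.135,1,0.05,0.005,0.01,0,0,-0.135,1,0.049,0.012,0.01,0,0,-0.135,1,0.047,0.018,0.01,0,0,-0.135,1,0.044,0.024,0.01,0,0,-0.135,1])

```text
time_s: 1.4
tool_pos: [0.4429, -0.2283, 0.3044]
tool_rot: [180.0, 0.0, 90.4]
force: [0.7, -0.3, 0.1]
grip_width: 0.0869
grasp_force: 0.0
```

Run:
```python
from h import *
import pickle
c=grab('wrist'); pickle.dump(c,open('w1.pkl','wb'))
print(proj(c,[.443,-.23,.024]))
g=c['color']; cv2.imwrite('pics/w1.png',g)
plan([.443,-.23,.19],90,2)
```

```text
(np.float64(283.6632133565637), np.float64(219.38967968997957))
from [ 0.4463 -0.2214  0.3035] [179.89  -0.27  91.15] t 1.45
[-0.0045, -0.0019, 0.0567, 0.0009, -0.0023, 0.0101]
[-0.0044, -0.0018, 0.0567, 0.0009, -0.0023, 0.0101]
```

View pics/w1.png

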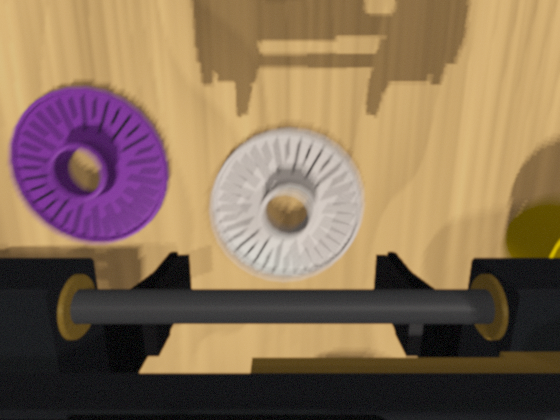

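The dish rim spans columns 211–363 and rows 127–279, so its centre is (287,203).

Run:
```python
from h import *
import pickle
c=pickle.load(open('w1.pkl','rb'))
print(ray(c,287,203,.006), ray(c,211,203,.006)-ray(c,363,203,.006),ray(c,287,127,.006)-ray(c,287,279,.006))
p=ray(c,287,203,.006)
plan([p[0],p[1],.19],90,2)
```

```text
[ 0.4455711  -0.22189382  0.006     ] [-0.11733956 -0.00086294  0.        ] [-0.00129073  0.12078726  0.        ]
from [ 0.4463 -0.2214  0.3035] [179.89  -0.27  91.15] t 1.45
[-0.0005, -0.0005, 0.0568, 0.0009, -0.0023, 0.0101]
[-0.0004, -0.0004, 0.0568, 0.0009, -0.0023, 0.0101]
```

Request:
drive_tool(rows=[0,0,0.03,0,0,0,1,0,0,0,0,0,0,1])

```text
time_s: 1.7
tool_pos: [0.4412, -0.2292, 0.2728]
tool_rot: [-179.8, -0.1, 90.2]
force: [-0.2, 0.6, -0.6]
grip_width: 0.0869
grasp_force: 0.0
```

Run:
```python
from h import *
import pickle
print(get_obs()['tool_pos'],get_obs()['joint_velocities'].round(1))
c=grab('wrist'); pickle.dump(c,open('w2.pkl','wb'))
print(get_obs()['tool_pos'])
hsv=cv2.cvtColor(c['color'],cv2.COLOR_BGR2HSV); m=((hsv[...,1]<50)&(hsv[...,2]>110)).astype(np.uint8); 
m=cv2.morphologyEx(m,cv2.MORPH_CLOSE,np.ones((7,7)))
n,l,s,ce=cv2.connectedComponentsWithStats(m)
for i in range(1,n):
    if s[i,4]>1500: print(s[i],ce[i]); u,v=s[i,0]+s[i,2]/2,s[i,1]+s[i,3]/2; print(u,v,ray(c,u,v,.006),ray(c,s[i,0],v,.006)-ray(c,s[i,0]+s[i,2],v,.006))
plan([.4456,-.2219,.188],90,2)
```

```text
[ 0.44122754 -0.22915342  0.27280231] [ 0.7 -1.6  0.4 -2.4 -0.6  0.9  0.4]
[ 0.44174989 -0.22973169  0.27410895]
[  204   137   170   153 19444] [288.74146266 215.24763423]
289.0 213.5 [ 0.44371267 -0.22199937  0.006     ] [-0.11724444 -0.00054456  0.        ]
from [ 0.4417 -0.2297  0.2741] [-1.7988e+02 -8.0000e-02  9.0140e+01] t 1.75
[0.0039, 0.002, 0.0431, -0.001, -0.0007, 0.0012]
[0.0039, 0.002, 0.0431, -0.001, -0.0007, 0.0012]
```

Request:
drive_tool(rows=[0.002,0.002,0.042,0,0,0,1,0,0,0.042,0,0,0,1,0,0,0,0,0,0,1,0,0,0,0,0,0,-0.3,0,0,0,0,0,0,-0.3], grip_force=15)

```text
time_s: 2.38
tool_pos: [0.445, -0.2282, 0.1926]
tool_rot: [179.9, 0.1, 90.1]
force: [0.3, -0.2, -0.4]
grip_width: 0.0748
grasp_force: 0.0
```

Request:
drive_tool(rows=[0,0,0,0,0,0,-0.4,0,0,0,0,0,0,-0.4,0,0,0,0,0,0,-0.4])

```text
time_s: 2.75
tool_pos: [0.4443, -0.2277, 0.1909]
tool_rot: [180.0, 0.0, 90.2]
force: [-0.1, -0.5, -0.4]
grip_width: 0.0451
grasp_force: 0.0
```

Request:
drive_tool(rows=[0,0,0,0,0,0,-1,0,0,0,0,0,0,-1,0,0,-0.02,0,0,0,-1,0,0,-0.05,0,0,0,-1,0,0,-0.06,0,0,0,-1])

```text
time_s: 3.38
tool_pos: [0.4437, -0.2274, 0.321]
tool_rot: [-179.9, -0.1, 90.2]
force: [2.3, -0.5, -0.1]
grip_width: 0.0404
grasp_force: 15.0
```

Run:
```python
from h import *
import pickle
a=pickle.load(open('top.pkl','rb')); b=pickle.load(open('scene.pkl','rb'))
A=a['color'][140:215,225:305]; B=b['color'][200:290,240:320]
A=cv2.resize(A,(400,375),interpolation=cv2.INTER_CUBIC); B=cv2.resize(B,(400,450),interpolation=cv2.INTER_CUBIC)
I=np.zeros((450,800,3),np.uint8); I[:375,:400]=A; I[:,400:]=B
def ring(c,cen,r,z): return np.array([proj(c,[cen[0]+r*np.cos(t),cen[1]+r*np.sin(t),z]) for t in np.linspace(0,2*np.pi,60)])
cen=(.563,.031)
P=(ring(a,cen,.0675,.142)-[225,140]+.5)*5; cv2.polylines(I,[P.astype(int)],True,(0,0,255),1)
P=(ring(b,cen,.0675,.142)-[240,200]+.5)*5+[400,0]; cv2.polylines(I,[P.astype(int)],True,(0,0,255),1)
cv2.imwrite('pics/crop1.png',I)
for n,c in (('a',a),('b',b)): print(n,np.subtract(proj(c,[.573,.031,.142]),proj(c,[.563,.031,.142]))*5,np.subtract(proj(c,[.563,.041,.142]),proj(c,[.563,.031,.142]))*5)
```

```text
a [  0.31134181 -17.47806067] [-17.85719885  -0.25723125]
b [-9.57499218 13.36491351] [18.93208197  6.47596893]
```

View pics/crop1.png

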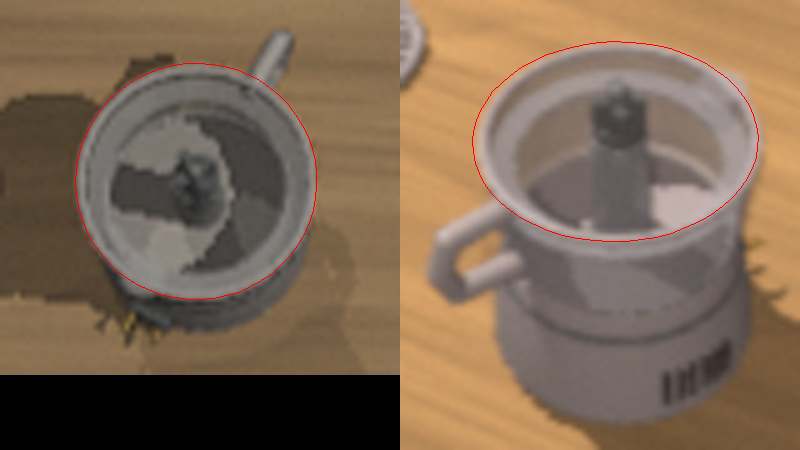

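The top view's rim fits the circle at (0.563, 0.031). The scene view suggests it lies 3–4 mm further along +x and +y. Checked against the strainer grasp, the top camera reads about 2 mm short, so I'll use (0.565, 0.033).

Request:
drive_tool(rows=[0.043,0.02,-0.02,0,0,0,-1,0.043,0.02,-0.02,0,0,0,-1,0.043,0.02,-0.02,0,0,0,-1,0.043,0.02,-0.02,0,0,0,-1,0.043,0.02,-0.01,0,0,0,-1])

```text
time_s: 4.0
tool_pos: [0.5443, -0.0109, 0.4118]
tool_rot: [179.9, 0.0, 90.2]
force: [-0.3, -0.0, 0.5]
grip_width: 0.041
grasp_force: 15.0
```

Request:
drive_tool(rows=[0.043,0.02,0,0,0,0,-1,0.002,0.001,0,0,0,0,-1,0,0,0,0,0,0,-1])

```text
time_s: 4.38
tool_pos: [0.5644, 0.0324, 0.4101]
tool_rot: [-179.9, 0.0, 90.2]
force: [-0.4, -0.6, -0.5]
grip_width: 0.0408
grasp_force: 15.0
```

Run:
```python
from h import *
import pickle
plan([.565,.033,.345],90,3)
c=grab('wrist'); pickle.dump(c,open('w3.pkl','wb'))
s=grab('scene'); pickle.dump(s,open('s3.pkl','wb'))
I=np.zeros((420,800,3),np.uint8); I[:,:400]=cv2.resize(c['color'],(400,300))[0:1].repeat(420,0)*0
I[:300,:400]=cv2.resize(c['color'],(400,300)); u,v=map(int,proj(s,[.565,.033,.18])); x0,y0=u-50,v-52; I[:,400:]=cv2.resize(s['color'][y0:y0+105,x0:x0+100],(400,420),interpolation=cv2.INTER_CUBIC)
cv2.imwrite('pics/w3.png',I); print(x0,y0)
```

```text
from [0.5644 0.0324 0.4101] [-1.7992e+02  3.0000e-02  9.0190e+01] t 4.375
[0.0002, 0.0002, 0.0217, -0.0004, 0.0002, 0.0011]
[0.0002, 0.0002, 0.0217, -0.0004, 0.0002, 0.0011]
[0.0002, 0.0002, 0.0217, -0.0004, 0.0002, 0.0011]
232 163
```

View pics/w3.png

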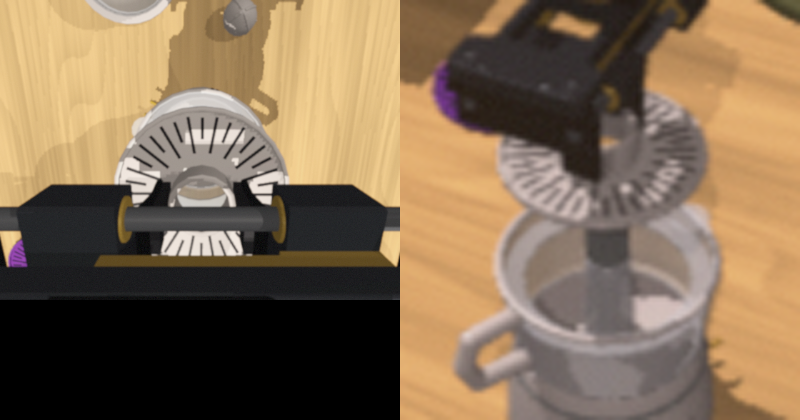

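Run:
```python
from h import *
import pickle
s=pickle.load(open('s3.pkl','rb'))
for cen,r,z in [((.5644,.0324),.059,.2266),((.565,.033),.0675,.142),((.565,.033),.0675,.138)]:
    P=(np.array([proj(s,[cen[0]+r*np.cos(t),cen[1]+r*np.sin(t),z]) for t in np.linspace(0,6.283,90)])-[232,163])*4+[400,0]+2
    print(P.min(0),P.max(0))
```

```text
[496.94984797  84.73112866] [709.6646826  222.87434173]
[491.44719299 184.40723727] [720.38708563 344.87312593]
[491.86497208 189.19986541] [720.15440711 349.72372713]
```

Predicted and observed rims agree within about 1–2 mm, so I'll lower the strainer.

Request:
drive_tool(rows=[0.001,0,0.03,0,0,0,-1,0,0,0.03,0,0,0,-1,0,0,0.015,0,0,0,-1,0,0,0.012,0,0,0,-1,0,0,0.004,0,0,0,-1])

```text
time_s: 5.1
tool_pos: [0.5641, 0.0335, 0.3205]
tool_rot: [-179.9, 0.1, 90.1]
force: [-8.4, -2.1, 13.1]
grip_width: 0.0407
grasp_force: 15.1
```

Request:
drive_tool(rows=[0,0,0.002,0,0,0,-1,0,0,0,0,0,0,-1])

```text
time_s: 5.35
tool_pos: [0.564, 0.0337, 0.3186]
tool_rot: [-179.9, 0.1, 90.2]
force: [-4.7, -0.7, 3.9]
grip_width: 0.0406
grasp_force: 15.0
```

Request:
drive_tool(rows=[0,0,0,0,0,0,0.35,0,0,0,0,0,0,0.35,0,0,-0.02,0,0,0,0.35,0,0,-0.05,0,0,0,0.35,0,0,-0.055,0,0,0,0.8])

```text
time_s: 5.98
tool_pos: [0.5644, 0.0338, 0.4452]
tool_rot: [180.0, -0.0, 90.2]
force: [0.8, -0.6, -0.1]
grip_width: 0.0633
grasp_force: 0.0
```

Request:
drive_tool(rows=[0,0,-0.03,0,0,0,1,0,0,0,0,0,0,1])

```text
time_s: 6.22
tool_pos: [0.5651, 0.0344, 0.4772]
tool_rot: [179.6, 0.0, 90.2]
force: [-0.5, -0.2, -0.1]
grip_width: 0.0806
grasp_force: 0.0
```

Run:
```python
from h import *
import pickle
c=grab('wrist'); pickle.dump(c,open('w4.pkl','wb'))
u,v=proj(c,[.565,.033,.142]); print(u,v)
x0,y0=int(u)-110,int(v)-95; x0=max(x0,0);y0=max(y0,0); print(x0,y0)
I=cv2.resize(c['color'][y0:y0+150,x0:x0+200],(800,600),interpolation=cv2.INTER_CUBIC); cv2.imwrite('pics/w4.png',I)
plan([.632,.258,.32],90,5)
```

```text
280.4340045145485 202.1339416597093
170 107
from [0.5647 0.0341 0.4749] [1.7978e+02 2.0000e-02 9.0180e+01] t 6.275
[0.0448, 0.0135, 0.031, 0.0008, 0.0001, 0.0006]
[0.0448, 0.0135, 0.031, 0.0008, 0.0001, 0.0006]
[0.0448, 0.0135, 0.031, 0.0008, 0.0001, 0.0006]
[0.0448, 0.0135, 0.031, 0.0008, 0.0001, 0.0006]
[0.0448, 0.0135, 0.031, 0.0008, 0.0001, 0.0006]
```

View pics/w4.png

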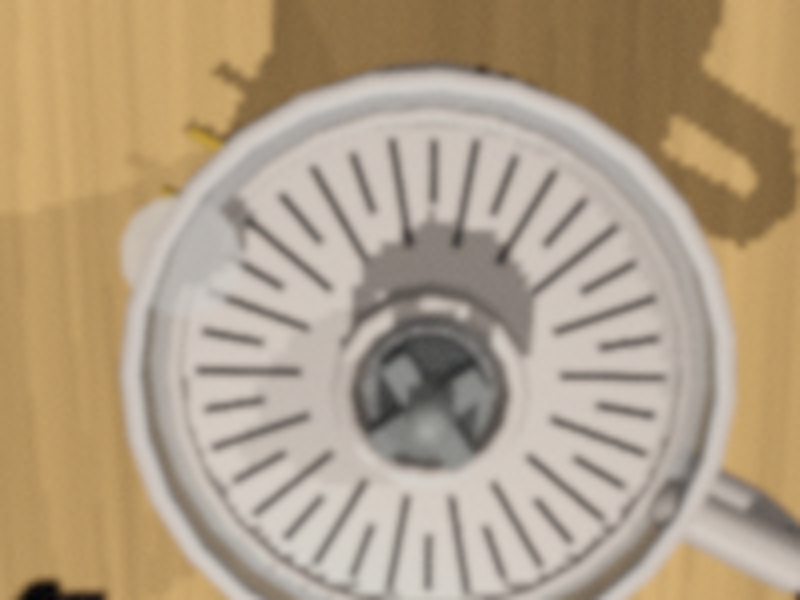

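The strainer sits flat in the mouth, with the collar round the spindle. The rim centre is near (428,372) in the crop, so the jug is at about (0.562, 0.035). Next is the cone, with an enlarged spindle crop alongside.

Request:
drive_tool(rows=[0.045,0.0135,0.031,0,0,0,1,0.045,0.0135,0.031,0,0,0,1,0.045,0.0135,0.031,0,0,0,1,0.045,0.0135,0.031,0,0,0,1,0.045,0.0135,0.031,0,0,0,1])

```text
time_s: 6.9
tool_pos: [0.6315, 0.2599, 0.3154]
tool_rot: [-179.9, 0.1, 90.2]
force: [0.2, -0.4, -0.3]
grip_width: 0.0866
grasp_force: 0.0
```

Request:
drive_tool(rows=[0,0,0,0,0,0,1,0,0,0,0,0,0,1])

```text
time_s: 7.15
tool_pos: [0.6313, 0.2585, 0.3169]
tool_rot: [-179.9, 0.1, 90.2]
force: [0.2, -1.0, 0.7]
grip_width: 0.0867
grasp_force: 0.0
```

Run:
```python
from h import *
import pickle
c=grab('wrist'); pickle.dump(c,open('w5.pkl','wb'))
w=pickle.load(open('w4.pkl','rb'))
print(get_obs()['tool_pos'],proj(c,[.6325,.2735,.03]),proj(c,[.6325,.2735,.06]),proj(c,[.607,.183,.02]))
u,v=map(int,proj(c,[.6325,.2735,.04])); print('cone x0,y0',u-60,v-60)
A=cv2.resize(c['color'][v-60:v+60,u-60:u+60],(400,400),interpolation=cv2.INTER_CUBIC)
B=cv2.resize(w['color'][183:223,258:298],(400,400),interpolation=cv2.INTER_CUBIC)
B=cv2.normalize(B,None,0,255,cv2.NORM_MINMAX)
B=np.clip(B.astype(float)*1.5,0,255).astype(np.uint8)
cv2.imwrite('pics/w5.png',np.hstack([A,B]))
for n,z in (('pilot',.176),('boss',.153),):print(n,proj(w,[.562,.035,z]))
```

```text
[0.63177103 0.25769406 0.31782237] (np.float64(285.8152843078067), np.float64(194.90827426132694)) (np.float64(286.1620835819378), np.float64(204.36561058470863)) (np.float64(254.208913556966), np.float64(299.65033706966636))
cone x0,y0 225 137
pilot (np.float64(276.71383954548867), np.float64(209.41924497701564))
boss (np.float64(276.91172343153124), np.float64(202.75476115310514))
```

View pics/w5.png

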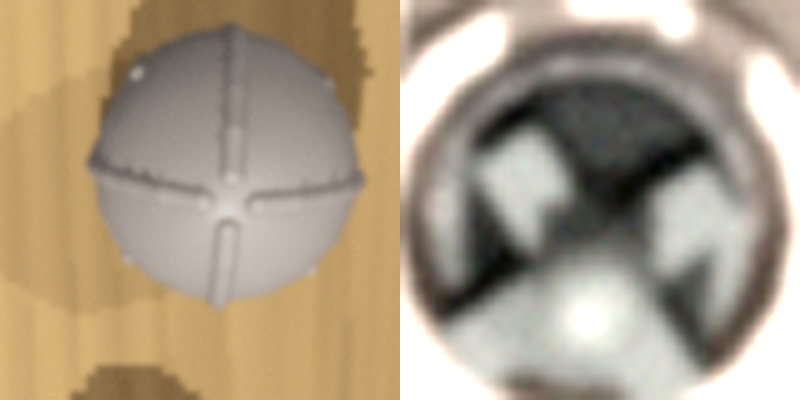

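The cone tip is at crop (228,200) and its outline centre at (227,165). The ribs are turned about -3° from the image axes. In the spindle crop the tooth edges run at about +32° and -58°, and the cross is centred near (590,265).

Run:
```python
from h import *
import pickle
c=pickle.load(open('w5.pkl','rb')); w=pickle.load(open('w4.pkl','rb'))
k=120/400
print('tip',ray(c,225+228*k,137+200*k,.061))
def ring(c,cen,r,z): return np.array([proj(c,[cen[0]+r*np.cos(t),cen[1]+r*np.sin(t),z]) for t in np.linspace(0,6.2832,180)])
for x,y in [(.6385,.272),(.6385,.276),(.6385,.28)]:
    P=np.vstack([ring(c,(x,y),.031,z) for z in (0,.03)]); print(x,y,((P.min(0)-[225,137])/k).round(0),((P.max(0)-[225,137])/k).round(0))
for x,y in [(.562,.033),(.562,.035)]:
    P=ring(w,(x,y),.0675,.142); print(x,y,((P.min(0)-[170,107])*4).round(0),((P.max(0)-[170,107])*4).round(0))
print('cross',ray(w,277,209.5,.167),'pilot',ray(w,277,213,.175))
```

```text
tip [0.63717331 0.27868422 0.061     ]
0.6385 0.272 [90. 45.] [370. 333.]
0.6385 0.276 [89. 28.] [371. 316.]
0.6385 0.28 [89. 11.] [372. 299.]
0.562 0.033 [118.  61.] [737. 666.]
0.562 0.035 [117.  51.] [738. 658.]
cross [0.56216463 0.03266638 0.167     ] pilot [0.56221637 0.03183927 0.175     ]
```

Request:
drive_tool(rows=[0.02,0.006,0.02,0,0,0.052,1,0,0,0.05,0,0,0,1,0,0,0.045,0,0,0,1,0,0,0.01,0,0,0,1,0,0,0,0,0,0,0.2], grip_force=25)

```text
time_s: 7.82
tool_pos: [0.6381, 0.278, 0.1939]
tool_rot: [179.9, -0.0, 87.1]
force: [-0.2, -0.3, 0.1]
grip_width: 0.0824
grasp_force: 0.0
```

Request:
drive_tool(rows=[0,0,0,0,0,0,0,0,0,0,0,0,0,0,0,0,0,0,0,0,-1,0,0,0,0,0,0,-1,0,0,0,0,0,0,-1])

```text
time_s: 8.45
tool_pos: [0.6379, 0.2793, 0.1946]
tool_rot: [179.9, -0.0, 87.2]
force: [-1.1, -0.1, 5.9]
grip_width: 0.0614
grasp_force: 25.0
```

Request:
drive_tool(rows=[0,0,-0.03,0,0,0,-1,0,0,-0.06,0,0,0,-1,0,0,-0.06,0,0,0,-1,0,0,-0.06,0,0,0,-1,0,0,-0.03,0,0,0,-1])

```text
time_s: 9.07
tool_pos: [0.6371, 0.2796, 0.4372]
tool_rot: [179.7, -0.1, 87.2]
force: [0.1, -0.3, -0.8]
grip_width: 0.061
grasp_force: 25.0
```

Run:
```python
from h import *
plan([.562,.0325,.43],122,6)
```

```text
from [0.6371 0.2796 0.4372] [ 1.7974e+02 -1.4000e-01  8.7210e+01] t 9.075
[-0.0417, -0.0105, 0.0011, 0.0009, -0.0002, -0.1012]
[-0.0405, -0.0147, 0.0011, 0.0009, -0.0002, -0.1012]
[-0.0388, -0.0187, 0.0011, 0.0009, -0.0002, -0.1012]
[-0.0367, -0.0225, 0.0011, 0.0009, -0.0002, -0.1012]
[-0.0342, -0.0261, 0.0011, 0.0009, -0.0002, -0.1012]
[-0.0314, -0.0294, 0.0012, 0.0009, -0.0002, -0.1012]
```

Request:
drive_tool(rows=[-0.0417,-0.0105,0,0,0,-0.101,-1,-0.0405,-0.0147,0,0,0,-0.101,-1,-0.0388,-0.0187,0,0,0,-0.101,-1,-0.0367,-0.0225,0,0,0,-0.101,-1,-0.0342,-0.0261,0,0,0,-0.101,-1])

```text
time_s: 9.7
tool_pos: [0.5738, 0.0719, 0.4326]
tool_rot: [-180.0, 0.0, 116.3]
force: [0.8, 0.1, 0.1]
grip_width: 0.0611
grasp_force: 25.0
```

Request:
drive_tool(rows=[-0.0314,-0.0294,0,0,0,-0.101,-1,0,0,0,0,0,0,-1,0,0,0,0,0,0,-1])

```text
time_s: 10.07
tool_pos: [0.5618, 0.0325, 0.4329]
tool_rot: [180.0, -0.0, 121.9]
force: [-0.2, 0.1, -0.1]
grip_width: 0.061
grasp_force: 25.0
```

Run:
```python
from h import *
plan([.562,.0325,.345],122,3)
```

```text
from [0.5618 0.0325 0.4329] [179.98  -0.   121.89] t 10.075
[-0.0, 0.0, 0.0293, 0.0001, -0.0, -0.0006]
[-0.0, 0.0001, 0.0293, 0.0001, -0.0, -0.0006]
[-0.0, 0.0001, 0.0293, 0.0001, -0.0, -0.0006]
```

Request:
drive_tool(rows=[0,0,0.04,0,0,0,-1,0,0,0.03,0,0,0,-1,0,0,0.012,0,0,0,-1,0,0,0.006,0,0,0,-1,0,0,0.003,0,0,0,-1])

```text
time_s: 10.7
tool_pos: [0.5623, 0.0325, 0.3424]
tool_rot: [179.9, 0.0, 122.0]
force: [-0.3, -0.2, -0.2]
grip_width: 0.0611
grasp_force: 25.0
```

Request:
drive_tool(rows=[0,0,0.004,0,0,0,-1,0,0,0.004,0,0,0,-1,0,0,0,0,0,0,-1])

```text
time_s: 11.08
tool_pos: [0.5619, 0.0318, 0.3336]
tool_rot: [-180.0, 0.0, 121.9]
force: [0.3, 0.7, 0.3]
grip_width: 0.0609
grasp_force: 25.0
```

Request:
drive_tool(rows=[0,0,0.004,0,0,0,-1,0,0,0.002,0,0,0,-1,0,0,0,0,0,0,-1])

```text
time_s: 11.45
tool_pos: [0.5619, 0.0319, 0.3277]
tool_rot: [-180.0, 0.0, 121.9]
force: [-0.5, -0.0, -0.7]
grip_width: 0.061
grasp_force: 25.0
```

Request:
drive_tool(rows=[0,0,0.002,0,0,0,-1,0,0,0.001,0,0,0,-1,0,0,0,0,0,0,-1])

```text
time_s: 11.82
tool_pos: [0.5621, 0.0322, 0.3273]
tool_rot: [-180.0, 0.1, 121.9]
force: [-6.2, -1.5, 15.0]
grip_width: 0.061
grasp_force: 25.0
```

Contact came at the home height, so the cone is meshed and home. Releasing it and moving to the cover.

Request:
drive_tool(rows=[0,0,0,0,0,0,0.7,0,0,0,0,0,0,0.7,0,0,0,0,0,0,0.7,0,0,-0.03,0,0,0,0.7,0,0,-0.05,0,0,0,0.7])

```text
time_s: 12.45
tool_pos: [0.5613, 0.0315, 0.4037]
tool_rot: [-179.8, -0.2, 121.9]
force: [0.6, -0.7, 0.4]
grip_width: 0.0739
grasp_force: 0.0
```

Request:
drive_tool(rows=[0,0,-0.06,0,0,0,0.2,0,0,0,0,0,0,0.2])

```text
time_s: 12.7
tool_pos: [0.5629, 0.0329, 0.4694]
tool_rot: [179.6, 0.3, 121.9]
force: [0.5, 0.3, -0.8]
grip_width: 0.0615
grasp_force: 0.0
```

Run:
```python
from h import *
import pickle
c=grab('wrist'); pickle.dump(c,open('w6.pkl','wb'))
print(proj(c,[.562,.0325,.194]))
plan([.470,.240,.37],90,6)
```

```text
(np.float64(279.55381489663796), np.float64(217.9874829161787))
from [0.5624 0.0324 0.4666] [1.7981e+02 1.4000e-01 1.2192e+02] t 12.75
[0.0376, 0.0052, 0.016, 0.0006, 0.0002, 0.0928]
[0.0379, 0.0017, 0.016, 0.0006, 0.0002, 0.0928]
[0.0379, -0.0018, 0.016, 0.0006, 0.0002, 0.0928]
[0.0375, -0.0053, 0.0161, 0.0006, 0.0002, 0.0928]
[0.0369, -0.0088, 0.0161, 0.0006, 0.0002, 0.0928]
[0.0359, -0.0121, 0.0161, 0.0006, 0.0002, 0.0928]
```

Request:
drive_tool(rows=[0.038,0.005,0.016,0,0,0.093,0.2,0.038,0.002,0.016,0,0,0.093,0.2,0.038,-0.002,0.016,0,0,0.093,0.2,0.0375,-0.005,0.016,0,0,0.093,0.2,0.037,-0.009,0.016,0,0,0.093,0.2])

```text
time_s: 13.38
tool_pos: [0.4834, 0.2063, 0.3825]
tool_rot: [-179.9, 0.0, 95.1]
force: [-0.3, 0.5, 0.2]
grip_width: 0.0524
grasp_force: 0.0
```

Request:
drive_tool(rows=[0.036,-0.012,0.016,0,0,0.093,0.2,0,0,0,0,0,0,0.2,0,0,0,0,0,0,0.2])

```text
time_s: 13.75
tool_pos: [0.4692, 0.2398, 0.3677]
tool_rot: [-179.9, 0.1, 90.0]
force: [0.0, -0.0, 0.2]
grip_width: 0.0521
grasp_force: 0.0
```

Run:
```python
from h import *
import pickle
c=grab('wrist'); pickle.dump(c,open('w7.pkl','wb'))
w=pickle.load(open('w6.pkl','rb'))
print(get_obs()['tool_pos'],get_obs()['tool_rot'],proj(c,[.470,.246,.092]))
A=cv2.resize(c['color'],(480,360))
B=cv2.resize(w['color'][130:310,200:360],(320,360))
cv2.imwrite('pics/w7.png',np.hstack([A,B]))
```

```text
[0.46970335 0.2393819  0.36807018] [-1.79951330e+02  4.55391155e-02  8.98842563e+01] (np.float64(285.3585448919627), np.float64(210.29670530702523))
```

View pics/w7.png

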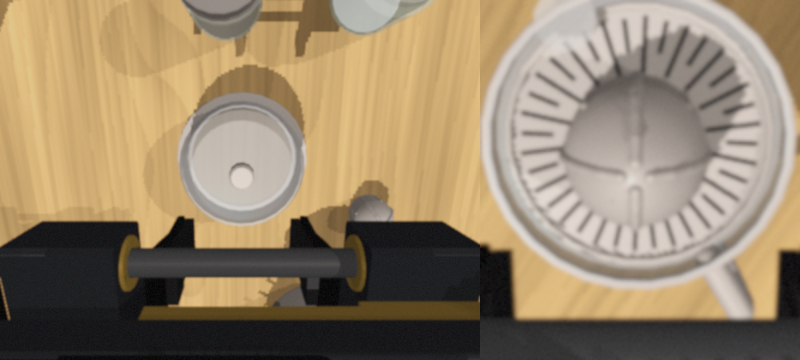

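The knob top is at (241,176) and the flange centre at (242.5,159.5) in the left panel. The cone sits central in the dish.

Run:
```python
from h import *
import pickle
c=pickle.load(open('w7.pkl','rb')); k=7/6
print(ray(c,241*k,176*k,.092),ray(c,242.5*k,159.5*k,.008))
```

```text
[0.46701647 0.24963676 0.092     ] [0.46824852 0.24779842 0.008     ]
```

Request:
drive_tool(rows=[0.0095,-0.002,0.03,0,0,0,0.2,0,0,0.05,0,0,0,0.2,0,0,0.032,0,0,0,0.2,0,0,0,0,0,0,-0.5,0,0,0,0,0,0,-0.5], grip_force=20)

```text
time_s: 14.42
tool_pos: [0.4679, 0.2492, 0.257]
tool_rot: [-180.0, 0.0, 89.8]
force: [0.0, -0.7, 0.4]
grip_width: 0.0393
grasp_force: 0.0
```

Request:
drive_tool(rows=[0,0,0,0,0,0,-1,0,0,0,0,0,0,-1,0,0,0,0,0,0,-1])

```text
time_s: 14.8
tool_pos: [0.4676, 0.2499, 0.2572]
tool_rot: [179.9, 0.0, 89.9]
force: [1.5, -0.4, 0.7]
grip_width: 0.0214
grasp_force: 20.0
```

Request:
drive_tool(rows=[0,0,-0.03,0,0,0,-1,0,0,-0.055,0,0,0,-1,0,0,-0.06,0,0,0,-1,0,0,-0.06,0,0,0,-1,0,0,-0.02,0,0,0,-1])

```text
time_s: 15.42
tool_pos: [0.4671, 0.251, 0.4856]
tool_rot: [179.7, -0.1, 90.0]
force: [0.5, 0.5, -3.0]
grip_width: 0.021
grasp_force: 20.0
```

Request:
drive_tool(rows=[-0.043,0.019,0,0,0,0,-1,-0.043,0.019,0,0,0,0,-1,-0.043,0.019,0,0,0,0,-1,-0.043,0.019,0,0,0,0,-1,-0.043,0.019,0,0,0,0,-1])

```text
time_s: 16.05
tool_pos: [0.5622, 0.0337, 0.4815]
tool_rot: [-180.0, 0.0, 90.0]
force: [0.6, 0.4, -0.9]
grip_width: 0.0213
grasp_force: 20.0
```

Request:
drive_tool(rows=[-0.002,0,0,0,0,0,-1,0,0,0,0,0,0,-1])

```text
time_s: 16.3
tool_pos: [0.5618, 0.0333, 0.4814]
tool_rot: [-179.9, -0.1, 89.9]
force: [-0.3, 1.2, -1.7]
grip_width: 0.0214
grasp_force: 20.0
```

Run:
```python
from h import *
plan([.562,.0325,.41],90,3)
```

```text
from [0.5618 0.0333 0.4814] [-1.7994e+02 -5.0000e-02  8.9950e+01] t 16.3
[-0.0003, 0.0001, 0.0238, -0.0004, -0.0003, -0.0003]
[-0.0003, 0.0001, 0.0238, -0.0004, -0.0003, -0.0003]
[-0.0003, 0.0001, 0.0238, -0.0004, -0.0003, -0.0003]
```

Request:
drive_tool(rows=[0,0,0.03,0,0,0,-1,0,0,0.03,0,0,0,-1,0,0,0.015,0,0,0,-1,0,0,0.006,0,0,0,-1,0,0,0.003,0,0,0,-1])

```text
time_s: 16.92
tool_pos: [0.5622, 0.0335, 0.3983]
tool_rot: [179.9, -0.0, 90.0]
force: [0.3, -1.7, -1.5]
grip_width: 0.0215
grasp_force: 20.0
```

Request:
drive_tool(rows=[0,0,0.003,0,0,0,-1,0,0,0,0,0,0,-1])

```text
time_s: 17.18
tool_pos: [0.5621, 0.0329, 0.3951]
tool_rot: [180.0, 0.0, 89.9]
force: [0.2, -0.3, -1.6]
grip_width: 0.0213
grasp_force: 20.0
```

Request:
drive_tool(rows=[0,0,0.002,0,0,0,-1,0,0,0.001,0,0,0,-1,0,0,0,0,0,0,-1])

```text
time_s: 17.55
tool_pos: [0.5623, 0.0331, 0.393]
tool_rot: [179.9, 0.0, 89.9]
force: [-1.2, -0.2, 4.6]
grip_width: 0.0212
grasp_force: 20.0
```

The flange made contact at 0.393, where 0.3932 was expected. Releasing, backing off and checking.

Request:
drive_tool(rows=[0,0,0,0,0,0,0,0,0,0,0,0,0,0,0,0,0,0,0,0,0,0,0,-0.03,0,0,0,0,0,0,-0.05,0,0,0,0])

```text
time_s: 18.18
tool_pos: [0.5616, 0.0325, 0.4708]
tool_rot: [-179.8, -0.0, 89.9]
force: [1.4, 0.4, 1.8]
grip_width: 0.0434
grasp_force: 0.0
```

Request:
drive_tool(rows=[-0.05,-0.03,-0.01,0,0,0,0,-0.05,-0.03,0,0,0,0,0,-0.03,-0.02,0,0,0,0,0,0,0,0,0,0,0,0])

```text
time_s: 18.68
tool_pos: [0.4806, -0.1001, 0.4817]
tool_rot: [-180.0, 0.1, 89.6]
force: [-0.4, 1.3, 1.1]
grip_width: 0.0434
grasp_force: 0.0
```

Run:
```python
from h import *
s=grab('scene'); w=grab('wrist')
A=cv2.resize(s['color'][150:290,220:420],(500,350),interpolation=cv2.INTER_CUBIC)
B=cv2.resize(s['color'],(300,225)); C=cv2.resize(w['color'],(300,225))
I=np.zeros((450,800,3),np.uint8); I[:350,:500]=A; I[:225,500:]=B; I[225:,500:]=C
cv2.imwrite('pics/f.png',I)
```

```text
(no output)
```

View pics/f.png

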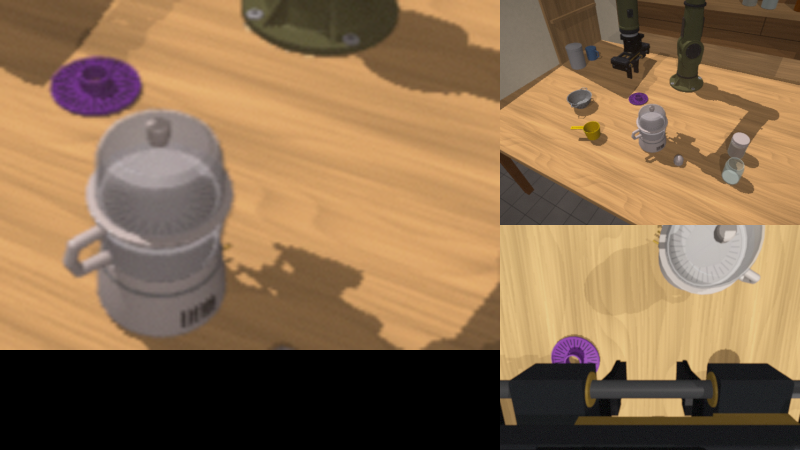

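The cover sits level on the rim at crop (160,195), with its flange even all round. The bystanders are where they were, and the arm is clear.

```bash
python3 -c "
from cell import *
print(sign_off())"
```

```text
the job is handed in; nothing more can be done
None
```

The juicer is back together and handed in at about 19 s of the 72 s allowed: strainer seated, cone meshed and fully home, cover closed flat on the rim, and the bystanders not touched.

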